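# Unhitch the sample trailer from the rover

## Robot

A 7-joint arm with a two-finger parallel gripper is mounted at the origin on the work surface. World frame = base frame: x ahead of the robot, y to its left, z up, the work surface at z = 0. Lengths are in m, angles in rad, forces in N, time in s.
With the tool pointing down it reaches from about 0.4 to 0.85 m from the base axis. Payload 10.4 kg.
Tool frame: the origin (TCP) lies midway between the tips of the shut fingers; the grasp point (between the pads) lies bot.tcp_to_grasp behind it (bot.tcp_to_grasp is the distance from the TCP to the grasp point, in m); z points along the fingers, y is the line along which they close (so a half turn about z gives the same grasp; the last joint's range is limited). The gripper opens to 87 mm and grips with 3 to 60 N. Pads are 19 mm wide; open, the fingers measure 117 mm over their backs; the gripper's body (75 mm by 190 mm) begins 51 mm behind the grasp point.
Start: joints at [1.279, 0.332, -0.065, 1.46, 0.022, 1.35, -0.088], TCP at [0.166, -0.603, 0.223] pointing down, gripper open.
Joint ranges: [-2.6, 2.6], [-0.5, 2.12], [-1.47, 1.34], [0.16, 2.42], [-1.27, 4.41], [0.06, 2.06], [-2.6, 2.6]. Speed limits (rad/s): [2.22, 2.22, 2.79, 2.79, 3.14, 3.14, 3.14].

## Interface

Orientations are given as a rotation vector (axis times angle).
In Python, from bench import bot, cams, hand_in gives the robot as it stands.
- The arm moves only by the tool servo_tool, never from a script. Its argument "commands" is a list of rows, each a list of 3 entries, a list of its own where there are three numbers: the shift along the tool's x, y, z in units of 40 mm (1.0 is 40 mm), then the turn, a rotation vector about the tool's x, y, z in units of 5 degrees (1.0 is 5 degrees), then the closure, from -1 (fully open) to 1 (shut). In form: [[[dx, dy, dz], [ax, ay, az], fingers], ...]. A call has 1 to 10 rows; each row is the pose to reach, as a shift and turn from the pose commanded when the call began, along the tool's axes at that moment; what a row does not reach only later rows make up. A row lasts 1/12 s, in which the tool goes at most 41.7 mm and 7.16 degrees, less where a joint would pass 70% of its speed; a pose out of reach is approached as far as the arm can. A call with a gripper value outside its range is refused whole. The fingers move at their own pace and stop on an object; the grip force is fixed at half the most. Time passes only in rows, so rows that repeat a pose let the fingers close. It gives the time, the measured TCP pose, the force, the opening and the grip force at its end, in the units of the state.
- bot.get_state(): the state, without advancing time (a new reading comes with each control period).
- cams.camera(name): name is "scene" or "top"; returns (picture, depth): 420x560x3 uint8, blue, green, red; 420x560 float32, m along the optical axis (not along the pixel's ray), 0 where there is no reading.
- cams.get_calibration(name): a dict with "fx", "fy", "cx", "cy" (pixels), "R" (3x3) and "t" (3): a world point X has camera coordinates R X + t. Camera axes: x right, y down, z forward; pixel columns grow to the right and rows downward; lengths in m; the calibration is good to about 2 mm. A picture is of the moment at which its call begins. get_calibration takes no time and is no camera call.
- hand_in(): hands the job in; it is judged then, once.
The state is a dict: "time_s": time; "q": joint angles; "qvel": joint speeds; "joint_efforts": joint torques, N m; "ee_pos": TCP position; "orientation": TCP orientation; "ft_force": force on the tool from outside, world axes, zero at the start; "wrist_torque": the same for the moment, N m; "finger_gap": finger opening in m; "grasp_force": force on a finger pad.
Only numpy, scipy, OpenCV 4.12 (cv2) and the standard library are available. Lean on these libraries where they do the work, as an engineer would, in place of code of your own. Each camera call takes 0.05 s, during which the arm holds its last target. There are 200 camera calls.

## Task

Unhitch the sample trailer from the rover. First set the trailer's parking brake: swing the brake lever on its drawbar up until it stands upright, square to the drawbar, and leave it there. Then take the handle of the coupler's latch, pull the latch out sideways against its spring as far as it goes, lift the coupler off the tow ball and finish while still holding it up steadily with the gripper, about 60 mm above where it sat; do not disturb the loose things on the bench.

Things in the scene. Friction and masses are not known exactly. Their poses are not given: they have to be found in the camera images.
- rover: Small four-wheeled electric rover, about 310 wide and 310 long with 130 mm wheels, standing chocked on the bench; it does not move. Origin on the bench straight below its tow ball; its body lies towards its own -y, from y -0.10 to -0.42, nothing on it higher than 165. It may stand up to 10 degrees askew to the trailer.
- ball (a point): Centre of the rover's 25 mm steel tow ball, 110 above the bench, on a 12 mm neck over a flat bar.
- trailer: Wheels and axle of the two-wheeled sample trailer; they do not move. Origin on the bench straight below the coupler when hitched. Own +y runs level from the coupler back to the axle (360 mm), z is up, own -x is the side of the latch handle and the brake lever (towards the robot). This frame does not tilt.
- drawbar: The rest of the trailer in one piece: 30 mm square drawbar, coupler head (41 wide dome, top 128 above the bench), plywood tub (front 95 ahead of the axle, rim 205 high). Turns freely on the axle: origin at the axle centre, 65 above the bench; axes as the trailer's when hitched. Raising the coupler 60 turns it 0.17 rad, and high points also swing back to the axle. 4 to 7 N lifts it at the coupler.
- coupler (a point): Centre of the coupler's socket, fixed to the drawbar; coincides with the ball's centre while hitched, and rises with the drawbar.
- latch (a joint): Travel of the spring latch in m: 0 shut, 0.022 at its stop, growing as its handle is pulled along the trailer's own -x. Its fork grips under the ball; the ball passes freely from 0.017 on, and the latch must stay pulled until the coupler has risen about 25 mm. Spring 3 N shut, 8 N fully out; let go, it springs back shut.
- latch_handle (a point): Grip point of the latch handle: upright grey paddle, 14 thick (along the trailer's x), 26 wide (along y), 46 high, with a lip on top 21 to 27 above this point. The point lies 80 out to the trailer's -x from the coupler centre and 40 above it (150 above the bench). It moves out with the latch and up with the drawbar, and the coupler can be lifted by it.
- brake (a joint): Angle of the parking-brake lever to the drawbar in rad: 0 lies level along the drawbar pointing forward to the coupler, 1.571 stands upright square to the drawbar (brake on), stop at 2.1. Stiff: stays where it is left, 1 to 2 N at the grip moves it.
- brake_grip (a point): On the brake lever's flat-sided grey grip (14 thick along the trailer's x, 19 deep, 58 long), 100 mm from the pivot; the grip ends 26 further out. The lever swings in an upright plane along the drawbar, 48 to the trailer's -x of the drawbar's middle.
- brake_hinge (a point): Pivot of the brake lever, fixed to the drawbar: 210 behind the coupler centre (trailer +y), 48 to the trailer's -x, 140 above the bench while hitched; axis along the trailer's x.
- wrench: Loose steel spanner, 180 long, 8 thick, lying on the bench. Bystander.
- screwdriver: Loose screwdriver, 200 long, 26 thick, lying on the bench. Bystander.
- tape_roll: Loose roll of tape, 90 diameter, 24 high, lying flat. Bystander.
- battery: Loose block battery, 48 x 26 x 17, lying on the bench. Bystander.
- glue_bottle: Loose white glue bottle, 38 diameter, 110 high, standing. Bystander.
- spool: Loose reel, 52 diameter, 60 high, standing. Bystander.
- scissors: Loose scissors, 170 long, 8 thick, lying on the bench. Bystander.

How it is judged:
On the way, in this order (a step that is already met when the one before it is completed fails the run):
1. the brake lever is set upright while the coupler still sits on the ball (value of joint brake between 1.4 and 1.74 rad and z of coupler in the frame of ball below 0.01 m), for 0.2 s.
2. the latch is pulled out clear of the ball while the coupler still sits on it (value of joint latch above 0.012 m and z of coupler in the frame of ball below 0.01 m), for 0.05 s.
At the end, for the whole second after the job is handed in: The coupler is held still 40 to 85 mm above the ball by the gripper's fingers alone (nothing else bears the drawbar), the brake lever stands within about 10 degrees of square to the drawbar, and no loose thing has moved 30 mm (z of coupler in the frame of ball between 0.04 and 0.085 m and contact force between the fingers and drawbar above 1 N and angular speed of drawbar below 0.08 rad/s and contact force between drawbar and rover below 0.3 N and value of joint brake between 1.4 and 1.74 rad and contact force between drawbar and wrench below 0.2 N and contact force between drawbar and screwdriver below 0.2 N and contact force between drawbar and tape_roll below 0.2 N and contact force between drawbar and battery below 0.2 N and contact force between drawbar and glue_bottle below 0.2 N and contact force between drawbar and spool below 0.2 N and contact force between drawbar and scissors below 0.2 N and distance of each of wrench, screwdriver, tape_roll, battery, glue_bottle, spool, scissors from where it was at the start of the episode below 0.03 m); the arm keeps its last pose, push and grip.
It fails at once if a loose thing on the bench is moved by 30 mm or more (distance of any of wrench, screwdriver, tape_roll, battery, glue_bottle, spool, scissors from where it was at the start of the episode above 0.03 m).
It also fails if it takes over 48 s, if anything falls off the work surface, if the arm or the gripper's body presses on something with over 40 N, if the wrist force passes 120 N, or if a joint passes its speed limit or range.

## Working session

There is one attempt and no reset: what is moved stays moved. The work goes in short steps, Python scripts to look and compute and a tool call to move; the robot and the scene stay as the last step left them, time stands still between calls to the robot, and variables do not carry over. Pictures are saved under pics/ and viewed, at most 10 in all, crops included, and the job is handed in when it is done.

Besides the shell and the picture viewer there is one more tool, called after "Emit:" as name(argument=value, ...), one argument or row to a line, values as JSON. servo_tool: Moves the arm, as the interface text tells. Its arguments: {"type":"object","properties":{"commands":{"type":"array","items":{"type":"array"}}},"required":["commands"]}

```bash
mkdir -p pics; ls
python3 - <<'E'
from bench import bot,cams
import cv2,numpy as np
s=bot.get_state()
for k in s: print(k,np.round(s[k],3))
print(bot.tcp_to_grasp)
for n in("scene","top"):
    im,d=cams.camera(n); cv2.imwrite(f"pics/{n}0.png",im); np.savez(f"pics/{n}0.npz",im=im,d=d)
    c=cams.get_calibration(n); print(n,{k:np.round(v,4).tolist() for k,v in c.items()})
E
```

```text
pics
time_s 0.0
q [ 1.279  0.333 -0.065  1.461  0.022  1.35  -0.088]
qvel [ 0.001 -0.001 -0.001  0.001 -0.    -0.002 -0.   ]
joint_efforts [ 0.0000e+00 -6.2327e+01  2.5000e-02 -3.8990e+01 -6.1000e-02  4.0000e-02
  0.0000e+00]
ee_pos [ 0.166 -0.602  0.222]
orientation [-3.112 -0.421  0.   ]
ft_force [-0.142  0.037 -0.478]
wrist_torque [-0.038  0.009 -0.027]
grasp_force 0.0
finger_gap 0.087
0.0187
scene {'fx': 447.8075, 'fy': 447.8075, 'cx': 275.3236, 'cy': 209.5124, 'R': [[-0.0363, 0.9993, 0.0068], [0.7392, 0.0314, -0.6728], [-0.6725, -0.0194, -0.7398]], 't': [-0.1312, -0.3464, 1.3637]}
top {'fx': 410.2701, 'fy': 410.2701, 'cx': 283.676, 'cy': 211.8588, 'R': [[-0.0029, -0.9999, 0.0142], [-0.9977, 0.0019, -0.0683], [0.0683, -0.0144, -0.9976]], 't': [0.1662, 0.5555, 0.8679]}
```

View pics/scene0.png

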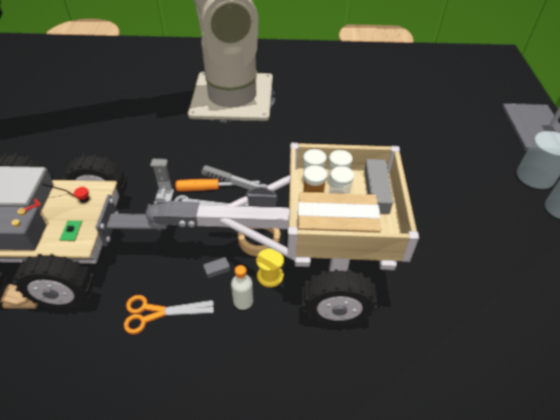

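View pics/top0.png

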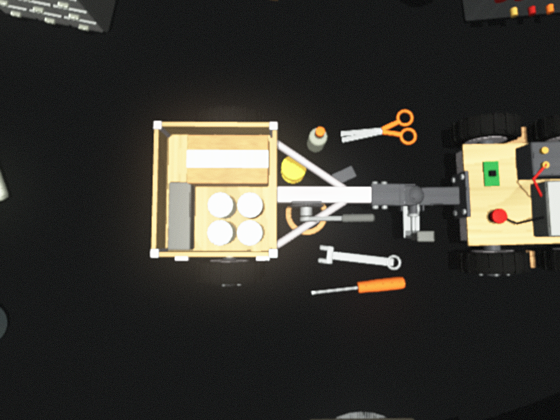

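The scene view shows the coupler at about (160,215), the latch paddle at (160,170) and the brake lever from (205,170) to (275,195). In the top view they are at (413,195), (425,236) and (372,217)→(305,212). Next I'll get 3D points and crops.

```bash
cat > h.py <<'E'
import numpy as np,cv2
from bench import bot,cams
def world(n,d):
    c=cams.get_calibration(n); v,u=np.indices(d.shape)
    P=np.stack([(u-c['cx'])/c['fx']*d,(v-c['cy'])/c['fy']*d,d],-1)
    return (P-np.array(c['t']))@np.array(c['R'])   # R^T(P-t)
def ray(n,u,v):
    c=cams.get_calibration(n);R=np.array(c['R']);t=np.array(c['t'])
    return -R.T@t, R.T@np.array([(u-c['cx'])/c['fx'],(v-c['cy'])/c['fy'],1])
def onplane(n,u,v,z):
    o,r=ray(n,u,v); return o+r*(z-o[2])/r[2]
def proj(n,X):
    c=cams.get_calibration(n);p=np.array(c['R'])@X+np.array(c['t']);return c['fx']*p[0]/p[2]+c['cx'],c['fy']*p[1]/p[2]+c['cy']
def tri(a,b):
    (o1,r1),(o2,r2)=ray("scene",*a),ray("top",*b)
    s=np.linalg.lstsq(np.stack([r1,-r2],1),o2-o1,rcond=None)[0]
    p,q=o1+s[0]*r1,o2+s[1]*r2; return (p+q)/2,np.linalg.norm(p-q)
E
python3 - <<'E'
from h import *
A=np.load('pics/scene0.npz');B=np.load('pics/top0.npz')
a=cv2.resize(A['im'][145:245,100:300],(800,400),interpolation=cv2.INTER_CUBIC)
b=cv2.resize(B['im'][165:265,270:470],(800,400),interpolation=cv2.INTER_CUBIC)
g=lambda x:np.clip((x/255.)**.6*255,0,255).astype(np.uint8)
cv2.imwrite('pics/a.png',g(a));cv2.imwrite('pics/b.png',g(b))
W=world("top",B['d'])
for u,v in [(425,236),(428,237),(370,217),(360,217),(350,217),(340,217),(330,217),(390,195),(410,195),(300,194),(340,194),(412,215)]: print('top',u,v,W[v,u].round(4))
W=world("scene",A['d'])
for u,v in [(160,162),(160,170),(160,180),(210,171),(220,175),(230,179),(240,183),(180,213),(240,213)]: print('scene',u,v,W[v,u].round(4))
E
```

```text
top 425 236 [ 0.5017 -0.0833  0.1765]
top 428 237 [ 0.4999 -0.0877  0.1787]
top 370 217 [0.5344 0.0187 0.1976]
top 360 217 [0.5348 0.0348 0.1914]
top 350 217 [0.5354 0.0506 0.1822]
top 340 217 [0.5358 0.0671 0.175 ]
top 330 217 [0.5363 0.0838 0.1667]
top 390 195 [ 0.58   -0.0356  0.1291]
top 410 195 [ 0.5803 -0.0747  0.1261]
top 300 194 [0.5827 0.1352 0.1241]
top 340 194 [0.5822 0.0593 0.1276]
top 412 215 [ 0.5425 -0.0804  0.1176]
scene 160 162 [ 0.504  -0.0825  0.1763]
scene 160 170 [ 0.5106 -0.084   0.1607]
scene 160 180 [ 0.509  -0.0898  0.1309]
scene 210 171 [0.541  0.0243 0.1904]
scene 220 175 [0.5414 0.0428 0.1811]
scene 230 179 [0.5374 0.0608 0.1673]
scene 240 183 [0.5393 0.0802 0.1591]
scene 180 213 [ 0.5954 -0.0331  0.1277]
scene 240 213 [0.5864 0.0826 0.1232]
```

View pics/a.png

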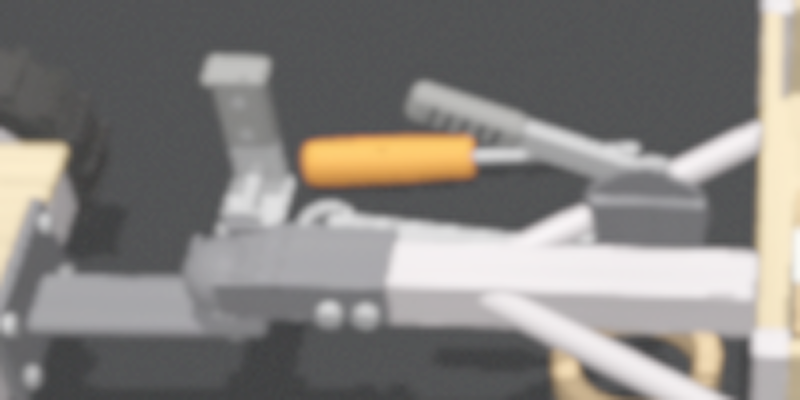

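View pics/b.png

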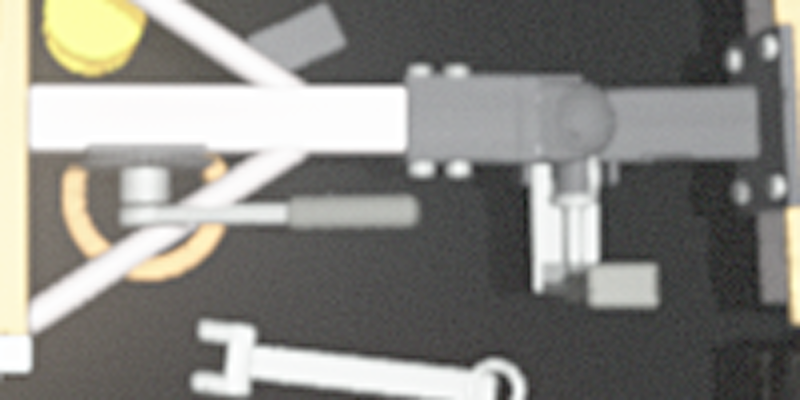

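The crops give the following positions. In the scene crop: paddle lip at (237,66), lever tip at (415,95). In the top crop: lip at (624,284), lever grip from (290,212) to (418,210), drawbar rows 86–151, dome at (585,118). Next I'll triangulate these and fit the axes.

Run:
```python
from h import *
A=np.load('pics/scene0.npz');B=np.load('pics/top0.npz')
S=lambda x,y:(100+x/4-.4,145+y/4-.4); T=lambda x,y:(270+x/4-.4,165+y/4-.4)
for n,a,b in [('lip',S(237,66),T(624,284)),('levertip',S(412,98),T(418,210)),('grip/rod junction',S(528,128),T(290,212)),('dome/bolts far',S(329,314),T(422,72))]:
    p,e=tri(a,b);print(n,p.round(4),'miss',e.round(4))
# drawbar axis from top view: bright rows per column, plane z=.125
g=B['im'].min(2); pts=[]
for u in range(285,340):
    r=np.where(g[180:206,u]>150)[0]+180; 
    if len(r)>8: pts.append(onplane("top",u,(r[0]+r[-1])/2,.125)[:2])
pts=np.array(pts); k=np.polyfit(pts[:,1],pts[:,0],1);print('drawbar x=',k,'std',np.std(pts[:,0]-np.polyval(k,pts[:,1])),len(pts))
# front tub edge & depth-based lever / handle
W=world("top",B['d']); 
m=(W[...,2]>.15)&(W[...,0]>.5)&(W[...,0]<.56)&(W[...,1]>0)&(W[...,1]<.14)&(B['d']>0)
L=W[m];print('lever n',len(L)); 
for y0 in np.arange(.01,.135,.02):
    s=L[abs(L[:,1]-y0)<.01]; 
    if len(s):print(y0.round(3),s.mean(0).round(4),s[:,0].min().round(4),s[:,0].max().round(4))
k2=np.polyfit(L[:,1],L[:,2],1);print('lever slope',k2,np.arctan(-k2[0]))
m=(W[...,2]>.155)&(W[...,0]>.46)&(W[...,0]<.54)&(W[...,1]>-.12)&(W[...,1]<-.05)&(B['d']>0)
L=W[m];print('lip',len(L),L.mean(0).round(4),L.min(0).round(4),L.max(0).round(4))
V=world("scene",A['d'])
m=(V[...,2]>.12)&(V[...,0]>.46)&(V[...,0]<.54)&(V[...,1]>-.12)&(V[...,1]<-.05)&(A['d']>0)
L=V[m]
for z0 in(.13,.14,.15,.16,.17,.177):
    s=L[abs(L[:,2]-z0)<.005]; 
    if len(s):print('padl',z0,len(s),s.mean(0).round(4),s[:,1].min().round(4),s[:,1].max().round(4))
```

```text
lip [ 0.5024 -0.0846  0.1771] miss 0.0008
levertip [0.5347 0.0093 0.189 ] miss 0.0006
grip/rod junction [0.5349 0.0634 0.1716] miss 0.0012
dome/bolts far [ 0.6072 -0.0212  0.11  ] miss 0.0175
drawbar x= [-0.0305728   0.58749285] std 0.0012642573450786646 55
lever n 541
0.01 [0.5345 0.0156 0.1939] 0.528 0.5418
0.03 [0.5348 0.0298 0.1906] 0.5278 0.5422
0.05 [0.5345 0.0497 0.1824] 0.5282 0.541
0.07 [0.5346 0.069  0.1725] 0.5287 0.5411
0.09 [0.5363 0.0905 0.1619] 0.5313 0.5592
0.11 [0.5427 0.1097 0.1583] 0.5314 0.5598
0.13 [0.5478 0.1273 0.1566] 0.5317 0.5598
lever slope [-0.36602942  0.19983986] 0.35088295189960417
lip 189 [ 0.5026 -0.0818  0.1756] [ 0.4945 -0.0981  0.1551] [ 0.5106 -0.0684  0.1811]
padl 0.13 41 [ 0.5082 -0.0823  0.1312] -0.0987 -0.0718
padl 0.14 48 [ 0.5087 -0.0836  0.1407] -0.0972 -0.0723
padl 0.15 45 [ 0.5083 -0.0839  0.1499] -0.0974 -0.0724
padl 0.16 49 [ 0.5088 -0.083   0.1599] -0.0974 -0.0722
padl 0.17 55 [ 0.5079 -0.084   0.1713] -0.1004 -0.07
padl 0.177 117 [ 0.5045 -0.0845  0.1757] -0.1004 -0.0699
```

```bash
cat >> h.py <<'E'
from scipy.spatial.transform import Rotation as Ro
def plan(targets,yaw=0.,tilt=0.):
    """units for a TCP target (x,y,z); tool y along world +x turned by yaw, z down; tilt about world x"""
    s=bot.get_state(); R=Ro.from_rotvec(s['orientation'])
    print('at',np.round(s['ee_pos'],4),'F',np.round(s['ft_force'],1),'gap',round(s['finger_gap'],4),'t',s['time_s'])
    for i,X in enumerate(targets):
        t=tilt[i] if np.ndim(tilt) else tilt
        G=Ro.from_rotvec([t,0,0])*Ro.from_matrix(np.array([[0,1,0],[1,0,0],[0,0,-1.]]))*Ro.from_rotvec([0,0,-yaw])
        print(np.round(R.inv().apply(np.array(X)-s['ee_pos'])/.04,2).tolist(),np.round(np.degrees((R.inv()*G).as_rotvec())/5,2).tolist())
E
python3 - <<'E'
from h import *
plan([(.535,.033,.30)])
E
```

```text
at [ 0.1659 -0.6022  0.2219] F [ 0.3  0.4 -1. ] gap 0.0868 t 0.1
[13.11, -12.86, -1.94] [-0.01, -0.01, -14.92]
```

Emit:
servo_tool(
  commands=[
    [[0.7,-0.7,-0.5],[0,0,-0.8],-1],
    [[1.4,-1.4,-1.0],[0,0,-1.6],-1],
    [[2.1,-2.1,-1.5],[0,0,-2.4],-1],
    [[2.8,-2.8,-1.9],[0,0,-3.2],-1],
    [[3.5,-3.5,-1.9],[0,0,-4],-1],
    [[4.2,-4.2,-1.9],[0,0,-4.8],-1],
    [[4.9,-4.9,-1.9],[0,0,-5.6],-1],
    [[5.6,-5.6,-1.9],[0,0,-6.4],-1],
    [[6.3,-6.2,-1.9],[0,0,-7.2],-1],
    [[7,-6.9,-1.9],[0,0,-8],-1],
  ],
)

```text
time_s: 0.93
ee_pos: [0.3631, -0.2605, 0.2984]
orientation: [2.779, 1.465, -0.001]
ft_force: [1.6, -0.9, -0.9]
finger_gap: 0.0872
grasp_force: 0.0
```

Run:
```python
from h import *
plan([(.535,.033,.30)])
```

```text
at [ 0.3631 -0.2605  0.2984] F [ 1.6 -0.9 -0.9] gap 0.0872 t 0.9333
[8.48, -0.6, -0.04] [-0.0, 0.01, -6.88]
```

Emit:
servo_tool(
  commands=[
    [[0.9,-0.1,0],[0,0,-0.8],-1],
    [[1.8,-0.2,0],[0,0,-1.6],-1],
    [[2.7,-0.3,0],[0,0,-2.4],-1],
    [[3.6,-0.4,0],[0,0,-3.2],-1],
    [[4.5,-0.5,0],[0,0,-4],-1],
    [[5.4,-0.6,0],[0,0,-4.8],-1],
    [[6.3,-0.6,0],[0,0,-5.6],-1],
    [[7.2,-0.6,0],[0,0,-6.4],-1],
    [[8,-0.6,0],[0,0,-6.9],-1],
    [[8,-0.6,0],[0,0,-6.9],-1],
  ],
)

```text
time_s: 1.77
ee_pos: [0.526, 0.0211, 0.298]
orientation: [-2.21, -2.229, -0.004]
ft_force: [-0.0, 0.8, 0.3]
finger_gap: 0.0871
grasp_force: 0.0
```

Emit:
servo_tool(
  commands=[
    [[0,0,0],[0,0,0],-1],
    [[0,0,0],[0,0,0],-1],
  ],
)

```text
time_s: 1.93
ee_pos: [0.5243, 0.0143, 0.2981]
orientation: [-2.224, -2.218, 0.001]
ft_force: [-0.7, -0.9, 1.0]
finger_gap: 0.087
grasp_force: 0.0
```

Run:
```python
from h import *
plan([(.535,.033,.30),(.535,.033,.160)])
```

```text
at [0.5243 0.0143 0.2981] F [-0.7 -0.9  1. ] gap 0.087 t 1.9333
[0.47, 0.27, -0.05] [-0.01, 0.0, -0.03]
[0.47, 0.27, 3.45] [-0.01, 0.0, -0.03]
```

Align first, then descend and close gently.

Emit:
servo_tool(
  commands=[
    [[0.47,0.27,0],[0,0,0],-1],
    [[0.47,0.27,0.8],[0,0,0],-1],
    [[0.47,0.27,1.6],[0,0,0],-1],
    [[0.47,0.27,2.4],[0,0,0],-1],
    [[0.47,0.27,3.0],[0,0,0],-1],
    [[0.47,0.27,3.45],[0,0,0],-1],
    [[0.47,0.27,3.45],[0,0,0],-1],
    [[0.47,0.27,3.45],[0,0,0],-1],
  ],
)

```text
time_s: 2.6
ee_pos: [0.5349, 0.0322, 0.1605]
orientation: [-2.226, -2.217, 0.002]
ft_force: [0.5, -0.2, 1.2]
finger_gap: 0.0875
grasp_force: 0.0
```

Run:
```python
from h import *
plan([(.535,.033,.160)])
im,d=cams.camera("scene"); cv2.imwrite('pics/c.png',cv2.resize(im[100:260,100:340],(720,480)))
```

```text
at [0.5349 0.0322 0.1605] F [ 0.5 -0.2  1.2] gap 0.0875 t 2.6
[0.02, 0.0, 0.01] [-0.01, 0.01, -0.04]
```

View pics/c.png

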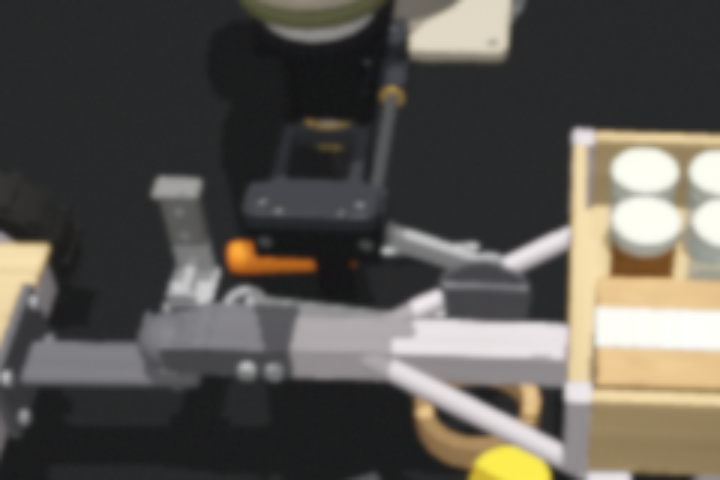

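The gripper straddles the lever grip, with the lever emerging at crop (385,240). Closing now.

Emit:
servo_tool(
  commands=[
    [[0,0,0],[0,0,0],1],
    [[0,0,0],[0,0,0],1],
    [[0,0,0],[0,0,0],1],
    [[0,0,0],[0,0,0],1],
    [[0,0,0],[0,0,0],1],
    [[0,0,0],[0,0,0],1],
    [[0,0,0],[0,0,0],1],
    [[0,0,0],[0,0,0],1],
  ],
)

```text
time_s: 3.32
ee_pos: [0.5354, 0.0337, 0.1606]
orientation: [2.223, 2.22, -0.0]
ft_force: [0.2, -0.1, 0.4]
finger_gap: 0.0419
grasp_force: 0.0
```

Run:
```python
from h import *
p=np.array([.535,.1255,.14-.0187])
print([(round(a,2)) for a in np.linspace(.4,1.57,10)])
plan([p+[0,-.1*np.cos(a),.1*np.sin(a)] for a in np.linspace(.4,1.57,10)])
```

```text
[np.float64(0.4), np.float64(0.53), np.float64(0.66), np.float64(0.79), np.float64(0.92), np.float64(1.05), np.float64(1.18), np.float64(1.31), np.float64(1.44), np.float64(1.57)]
at [0.5354 0.0337 0.1606] F [ 0.2 -0.1  0.4] gap 0.0419 t 3.3167
[-0.01, -0.01, 0.01] [0.0, 0.0, -0.02]
[0.14, -0.01, -0.28] [0.0, 0.0, -0.02]
[0.32, -0.01, -0.55] [0.0, 0.0, -0.02]
[0.54, -0.01, -0.79] [0.0, 0.0, -0.02]
[0.78, -0.01, -1.01] [0.0, 0.0, -0.02]
[1.05, -0.01, -1.19] [0.0, 0.0, -0.02]
[1.34, -0.01, -1.33] [0.0, 0.0, -0.02]
[1.65, -0.01, -1.43] [0.0, 0.0, -0.02]
[1.97, -0.01, -1.5] [0.0, 0.0, -0.02]
[2.29, -0.01, -1.52] [0.0, 0.0, -0.02]
```

Fingers are slow; more rows to close.

Emit:
servo_tool(
  commands=[
    [[0,0,0],[0,0,0],1],
    [[0,0,0],[0,0,0],1],
    [[0,0,0],[0,0,0],1],
    [[0,0,0],[0,0,0],1],
    [[0,0,0],[0,0,0],1],
    [[0,0,0],[0,0,0],1],
    [[0,0,0],[0,0,0],1],
  ],
)

```text
time_s: 3.9
ee_pos: [0.5343, 0.0335, 0.1601]
orientation: [-2.222, -2.218, 0.003]
ft_force: [-5.9, -0.3, 0.4]
finger_gap: 0.0137
grasp_force: 30.0
```

Gripped at 14 mm. Swing along the first half of the arc.

Emit:
servo_tool(
  commands=[
    [[0.07,0,-0.14],[0,0,0],1],
    [[0.14,0,-0.28],[0,0,0],1],
    [[0.23,0,-0.42],[0,0,0],1],
    [[0.32,0,-0.55],[0,0,0],1],
    [[0.43,0,-0.67],[0,0,0],1],
    [[0.54,0,-0.79],[0,0,0],1],
    [[0.66,0,-0.9],[0,0,0],1],
    [[0.78,0,-1.01],[0,0,0],1],
    [[0.78,0,-1.01],[0,0,0],1],
  ],
)

```text
time_s: 4.65
ee_pos: [0.5345, 0.0658, 0.2015]
orientation: [-2.222, -2.22, 0.003]
ft_force: [-6.8, -1.3, -5.1]
finger_gap: 0.0138
grasp_force: 30.0
```

Run:
```python
from h import *
p=np.array([.5345,.1255,.14-.0187])
plan([p+[0,-.1*np.cos(a),.1*np.sin(a)] for a in np.linspace(.92,1.57,6)])
```

```text
at [0.5345 0.0658 0.2015] F [-6.8 -1.3 -5.1] gap 0.0138 t 4.65
[-0.02, -0.0, 0.02] [-0.02, 0.01, -0.01]
[0.25, -0.0, -0.16] [-0.02, 0.01, -0.01]
[0.54, -0.0, -0.31] [-0.02, 0.01, -0.01]
[0.85, -0.0, -0.41] [-0.02, 0.01, -0.01]
[1.17, -0.0, -0.47] [-0.02, 0.01, -0.01]
[1.49, -0.0, -0.5] [-0.02, 0.01, -0.01]
```

Low forces; following well.

Emit:
servo_tool(
  commands=[
    [[0.12,0,-0.09],[0,0,0],1],
    [[0.25,0,-0.17],[0,0,0],1],
    [[0.4,0,-0.25],[0,0,0],1],
    [[0.54,0,-0.32],[0,0,0],1],
    [[0.7,0,-0.37],[0,0,0],1],
    [[0.85,0,-0.42],[0,0,0],1],
    [[1.17,0,-0.48],[0,0,0],1],
    [[1.5,0,-0.51],[0,0,0],1],
    [[1.5,0,-0.51],[0,0,0],1],
    [[1.5,0,-0.51],[0,0,0],1],
  ],
)

```text
time_s: 5.48
ee_pos: [0.5348, 0.1259, 0.2212]
orientation: [-2.221, -2.221, 0.001]
ft_force: [-5.3, 1.2, -2.9]
finger_gap: 0.0136
grasp_force: 30.0
```

Run:
```python
from h import *
im,d=cams.camera("scene"); cv2.imwrite('pics/d.png',cv2.resize(im[70:260,120:360],(720,570)))
plan([(.5345,.1255,.2213)])
```

```text
at [0.5348 0.1258 0.2213] F [-6.6  2.1 -4.9] gap 0.0136 t 5.5333
[-0.01, -0.01, -0.0] [-0.02, -0.01, -0.0]
```

View pics/d.png

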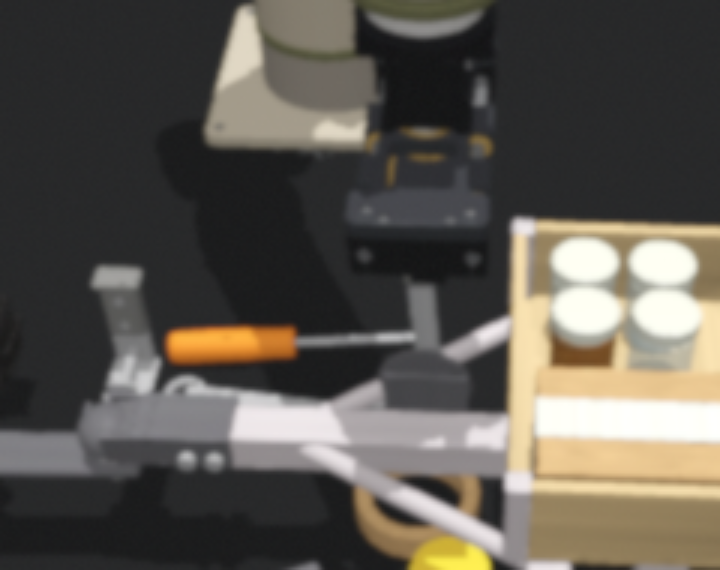

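The lever stands upright under the gripper (crop 425,310). Open and back off upward.

Emit:
servo_tool(
  commands=[
    [[0,0,0],[0,0,0],0],
    [[0,0,0],[0,0,0],0],
    [[0,0,0],[0,0,0],0],
    [[0,0,0],[0,0,0],0],
    [[0,0,0],[0,0,0],0],
    [[0,0,0],[0,0,0],0],
    [[0,0,-0.6],[0,0,0],0],
    [[0,0,-1.3],[0,0,0],0],
    [[0,0,-2],[0,0,0],0],
    [[0,0,-2],[0,0,0],0],
  ],
)

```text
time_s: 6.37
ee_pos: [0.5373, 0.1259, 0.3067]
orientation: [2.22, 2.217, 0.009]
ft_force: [0.8, 1.1, -0.8]
finger_gap: 0.0437
grasp_force: 0.0
```

Run:
```python
from h import *
plan([(.501,-.0845,.30),(.501,-.0845,.131)])
```

```text
at [0.5373 0.1259 0.3067] F [ 0.8  1.1 -0.8] gap 0.0437 t 6.3667
[-5.26, -0.9, 0.15] [0.08, -0.02, -0.02]
[-5.27, -0.93, 4.38] [0.08, -0.02, -0.02]
```

Emit:
servo_tool(
  commands=[
    [[-0.7,-0.1,0],[0,0,0],0],
    [[-1.4,-0.2,0],[0,0,0],0],
    [[-2.1,-0.4,0],[0,0,0],0],
    [[-2.8,-0.5,0],[0,0,0],0],
    [[-3.5,-0.6,0],[0,0,0],0],
    [[-4.2,-0.7,0],[0,0,0],0],
    [[-4.9,-0.85,0.1],[0,0,0],0],
    [[-5.25,-0.92,0.1],[0,0,0],0],
    [[-5.25,-0.92,0.1],[0,0,0],0],
    [[-5.25,-0.92,0.1],[0,0,0],0],
  ],
)

```text
time_s: 7.2
ee_pos: [0.4984, -0.0856, 0.2973]
orientation: [2.225, 2.217, 0.0]
ft_force: [0.6, 0.4, -0.3]
finger_gap: 0.0438
grasp_force: 0.0
```

Run:
```python
from h import *
plan([(.501,-.0845,.131)])
im,d=cams.camera("top");W=world("top",d)
m=(d>0)&(W[...,2]>.17)&(abs(W[...,0]-.535)<.02)&(W[...,1]>.08)&(W[...,1]<.165)
L=W[m];print('lever top view',len(L),L.mean(0).round(4),L.min(0).round(4),L.max(0).round(4))
im,d=cams.camera("scene");W=world("scene",d)
m=(d>0)&(W[...,2]>.16)&(abs(W[...,0]-.535)<.02)&(W[...,1]>.08)&(W[...,1]<.165)
L=W[m]
for z in(.17,.19,.21,.23,.25,.265):
    s=L[abs(L[:,2]-z)<.008]; print(z,len(s),s.mean(0).round(4) if len(s) else '')
k=np.polyfit(L[:,2],L[:,1],1);print('tilt from upright (rad, + = back)',k[0])
```

```text
at [ 0.4984 -0.0856  0.2973] F [ 0.6  0.4 -0.3] gap 0.0438 t 7.2
[0.03, 0.06, 4.16] [0.0, 0.0, -0.04]
lever top view 155 [0.5345 0.1217 0.2516] [0.5282 0.1097 0.1776] [0.5423 0.1316 0.2688]
0.17 48 [0.539  0.1224 0.1701]
0.19 48 [0.5391 0.1215 0.1898]
0.21 51 [0.5406 0.1206 0.2099]
0.23 67 [0.5413 0.1193 0.2294]
0.25 76 [0.5414 0.1181 0.2498]
0.265 66 [0.5384 0.117  0.2626]
tilt from upright (rad, + = back) -0.059411914180993806
```

The lever is about 0.06 rad short of upright, about 1.51 rad, which is within the band. Descend on the paddle.

Emit:
servo_tool(
  commands=[
    [[0.03,0.06,0.8],[0,0,0],0],
    [[0.03,0.06,1.6],[0,0,0],0],
    [[0.03,0.06,2.4],[0,0,0],0],
    [[0.03,0.06,3.0],[0,0,0],0],
    [[0.03,0.06,3.5],[0,0,0],0],
    [[0.03,0.06,3.9],[0,0,0],0],
    [[0.03,0.06,4.13],[0,0,0],0],
    [[0.03,0.06,4.13],[0,0,0],0],
    [[0.03,0.06,4.13],[0,0,0],0],
  ],
)

```text
time_s: 8.05
ee_pos: [0.5012, -0.0831, 0.1326]
orientation: [-2.222, -2.221, -0.001]
ft_force: [-0.0, -0.5, 0.5]
finger_gap: 0.0433
grasp_force: 0.0
```

Run:
```python
from h import *
plan([(.501,-.0845,.132)])
im,d=cams.camera("scene"); cv2.imwrite('pics/e.png',cv2.resize(im[100:260,60:300],(720,480)))
```

```text
at [ 0.5012 -0.0831  0.1326] F [-0.  -0.5  0.5] gap 0.0433 t 8.05
[-0.04, -0.0, 0.01] [0.0, -0.0, -0.01]
```

View pics/e.png

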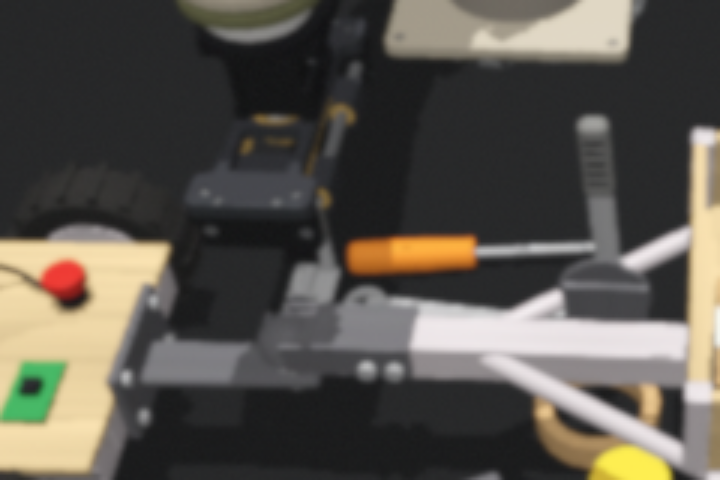

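The lever stands near upright (crop 597,190) and the gripper is over the paddle (about 305,255) without contact. Closing.

Emit:
servo_tool(
  commands=[
    [[0,0,0],[0,0,0],1],
    [[0,0,0],[0,0,0],1],
    [[0,0,0],[0,0,0],1],
    [[0,0,0],[0,0,0],1],
    [[0,0,0],[0,0,0],1],
    [[0,0,0],[0,0,0],1],
    [[0,0,0],[0,0,0],1],
    [[0,0,0],[0,0,0],1],
    [[0,0,0],[0,0,0],1],
  ],
)

```text
time_s: 8.85
ee_pos: [0.5013, -0.0839, 0.1324]
orientation: [2.223, 2.219, 0.001]
ft_force: [3.4, -2.0, 1.6]
finger_gap: 0.0184
grasp_force: 30.0
```

Gap is 18.4, not 14: the pads may be on the lip. I'll check the structure from the first depth images.

Run:
```python
from h import *
for n in("scene","top"):
    d=np.load(f'pics/{n}0.npz')['d'];W=world(n,d)
    m=(d>0)&(W[...,2]>.08)&(W[...,0]>.485)&(W[...,0]<.56)&(W[...,1]>-.11)&(W[...,1]<-.04)
    L=W[m]
    print(n)
    for x in np.arange(.49,.56,.006):
        s=L[abs(L[:,0]-x)<.003]
        if len(s): print(x.round(3),len(s),'z',np.percentile(s[:,2],[2,25,50,75,98]).round(3),'y',s[:,1].min().round(3),s[:,1].max().round(3), 'zmax for y>-.07:',s[s[:,1]>-.068][:,2].max().round(3) if (s[:,1]>-.068).any() else '')
```

```text
scene
0.49 2 z [0.174 0.174 0.174 0.174 0.174] y -0.087 -0.079 zmax for y>-.07: 
0.496 26 z [0.174 0.175 0.176 0.176 0.177] y -0.1 -0.07 zmax for y>-.07: 
0.502 107 z [0.096 0.11  0.12  0.175 0.178] y -0.099 -0.069 zmax for y>-.07: 
0.508 279 z [0.097 0.128 0.146 0.161 0.177] y -0.1 -0.07 zmax for y>-.07: 
0.514 62 z [0.096 0.098 0.136 0.174 0.177] y -0.099 -0.07 zmax for y>-.07: 
0.52 32 z [0.095 0.097 0.099 0.109 0.113] y -0.101 -0.07 zmax for y>-.07: 
0.526 24 z [0.096 0.097 0.098 0.11  0.113] y -0.101 -0.07 zmax for y>-.07: 
0.532 18 z [0.097 0.097 0.099 0.111 0.113] y -0.089 -0.07 zmax for y>-.07: 
0.538 5 z [0.098 0.099 0.099 0.111 0.112] y -0.1 -0.078 zmax for y>-.07: 
0.544 23 z [0.109 0.114 0.116 0.118 0.12 ] y -0.094 -0.075 zmax for y>-.07: 
0.55 17 z [0.113 0.115 0.116 0.117 0.118] y -0.093 -0.078 zmax for y>-.07: 
0.556 7 z [0.105 0.106 0.106 0.112 0.115] y -0.108 -0.091 zmax for y>-.07: 
top
0.496 64 z [0.133 0.175 0.177 0.178 0.18 ] y -0.098 -0.068 zmax for y>-.07: 
0.502 91 z [0.098 0.138 0.176 0.177 0.179] y -0.098 -0.068 zmax for y>-.07: 
0.508 110 z [0.097 0.138 0.177 0.178 0.179] y -0.098 -0.068 zmax for y>-.07: 0.099
0.514 46 z [0.096 0.098 0.099 0.108 0.114] y -0.098 -0.068 zmax for y>-.07: 0.1
0.52 48 z [0.096 0.098 0.099 0.104 0.114] y -0.098 -0.068 zmax for y>-.07: 
0.526 48 z [0.097 0.099 0.1   0.104 0.114] y -0.098 -0.068 zmax for y>-.07: 
0.532 49 z [0.097 0.099 0.1   0.111 0.115] y -0.099 -0.068 zmax for y>-.07: 
0.538 50 z [0.097 0.099 0.1   0.111 0.114] y -0.098 -0.069 zmax for y>-.07: 
0.544 54 z [0.098 0.1   0.115 0.118 0.12 ] y -0.098 -0.068 zmax for y>-.07: 
0.55 48 z [0.097 0.099 0.111 0.116 0.118] y -0.098 -0.069 zmax for y>-.07: 
0.556 78 z [0.092 0.098 0.105 0.115 0.119] y -0.107 -0.061 zmax for y>-.07: 0.109
```

The structure under the fingers tops out at z 0.115, so I can go 7 mm deeper and sit fully below the lip.

Emit:
servo_tool(
  commands=[
    [[0,0,0],[0,0,0],0.2],
    [[0,0,0],[0,0,0],0.2],
    [[0,0,0],[0,0,0],0.2],
    [[0,0,0.1],[0,0,0],0.2],
    [[0,0,0.18],[0,0,0],0.2],
    [[0,0,0.18],[0,0,0],1],
    [[0,0,0.18],[0,0,0],1],
    [[0,0,0.18],[0,0,0],1],
    [[0,0,0.18],[0,0,0],1],
    [[0,0,0.18],[0,0,0],1],
  ],
)

```text
time_s: 9.68
ee_pos: [0.5012, -0.0838, 0.125]
orientation: [2.223, 2.219, 0.001]
ft_force: [2.5, 0.4, -3.5]
finger_gap: 0.0184
grasp_force: 30.0
```

Emit:
servo_tool(
  commands=[
    [[0,0,0],[0,0,0],1],
    [[0,0,0],[0,0,0],1],
    [[0,0,0],[0,0,0],1],
    [[0,0,0],[0,0,0],1],
  ],
)

```text
time_s: 10.02
ee_pos: [0.5009, -0.0838, 0.125]
orientation: [2.223, 2.219, 0.0]
ft_force: [2.0, -0.5, -2.9]
finger_gap: 0.0179
grasp_force: 30.0
```

Same gap at both depths, and the paddle face shows bolt heads, so this is the paddle itself. Pull the latch 22 mm.

Emit:
servo_tool(
  commands=[
    [[0,-0.1,0],[0,0,0],1],
    [[0,-0.2,0],[0,0,0],1],
    [[0,-0.3,0],[0,0,0],1],
    [[0,-0.4,0],[0,0,0],1],
    [[0,-0.5,0],[0,0,0],1],
    [[0,-0.55,0],[0,0,0],1],
    [[0,-0.55,0],[0,0,0],1],
    [[0,-0.55,0],[0,0,0],1],
  ],
)

```text
time_s: 10.68
ee_pos: [0.4796, -0.0835, 0.1256]
orientation: [2.222, 2.218, 0.003]
ft_force: [7.9, 1.8, -3.0]
finger_gap: 0.0179
grasp_force: 30.0
```

Run:
```python
from h import *
im,d=cams.camera("scene"); cv2.imwrite('pics/f.png',cv2.resize(im[120:240,100:280],(720,480)))
print(bot.get_state()['ft_force'])
# arc for raising: handle rel axle; coupler y -.0845
g=bot.get_state()['ee_pos']; ax=np.array([g[0],-.0845+.36,.065])
th=np.linspace(.02,.17,8)
# tool kept along with the drawbar; TCP arc
plan([ax+Ro.from_rotvec([-t,0,0]).apply(g-ax) for t in th],tilt=-th)
```

```text
[ 7.77604946  1.05993093 -2.37403231]
at [ 0.4796 -0.0836  0.1255] F [ 7.8  1.1 -2.4] gap 0.0177 t 10.7333
[0.03, 0.0, -0.18] [0.03, -0.23, -0.02]
[0.07, 0.0, -0.37] [0.03, -0.47, -0.02]
[0.11, 0.0, -0.56] [0.03, -0.72, -0.02]
[0.16, 0.0, -0.75] [0.03, -0.96, -0.02]
[0.21, 0.0, -0.94] [0.03, -1.21, -0.02]
[0.26, 0.0, -1.13] [0.03, -1.46, -0.02]
[0.32, 0.0, -1.31] [0.03, -1.7, -0.02]
[0.39, 0.0, -1.5] [0.03, -1.95, -0.02]
```

View pics/f.png

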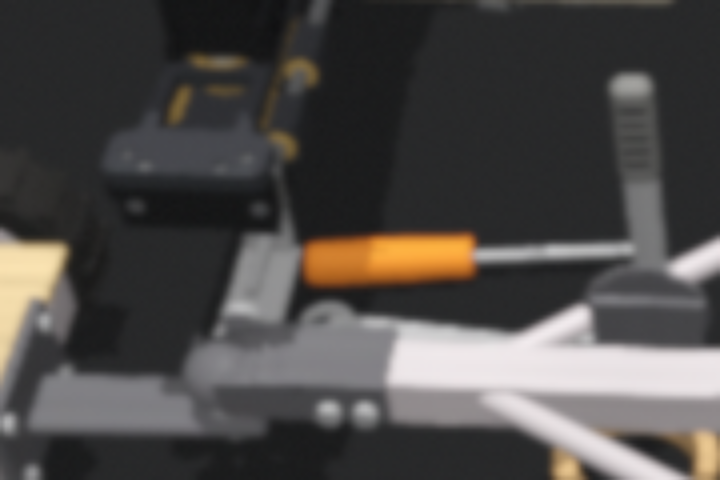

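Wrist force reads 7.9 N, which matches the spring fully out; the coupler is still seated. Start lifting along the arc.

Emit:
servo_tool(
  commands=[
    [[0.02,-0.01,-0.1],[0,-0.12,0],1],
    [[0.03,-0.01,-0.18],[0,-0.23,0],1],
    [[0.05,-0.01,-0.28],[0,-0.35,0],1],
    [[0.07,-0.01,-0.37],[0,-0.47,0],1],
    [[0.09,-0.01,-0.47],[0,-0.6,0],1],
    [[0.11,-0.01,-0.56],[0,-0.72,0],1],
    [[0.16,-0.01,-0.75],[0,-0.96,0],1],
    [[0.16,-0.01,-0.75],[0,-0.96,0],1],
  ],
)

```text
time_s: 11.4
ee_pos: [0.4802, -0.0767, 0.1569]
orientation: [2.175, 2.175, -0.088]
ft_force: [7.5, -0.4, -1.7]
finger_gap: 0.0175
grasp_force: 30.0
```

Run:
```python
from h import *
im,d=cams.camera("top");W=world("top",d)
m=(d>0)&(abs(W[...,0]-.581)<.012)&(abs(W[...,1]+.04)<.03)
L=W[m];print('drawbar top z near coupler',L[:,2].mean(),'before ~.128')
g=bot.get_state(); print(g['ft_force'],g['ee_pos'])
```

```text
drawbar top z near coupler 0.1668448103378436 before ~.128
[ 7.3944671   0.88993231 -2.74410384] [ 0.47978601 -0.07687819  0.15632405]
```

```bash
cat > chk.py <<'E'
from h import *
d1=cams.camera("top")[1]; A=world("top",np.load('pics/top0.npz')['d']);W=world("top",d1)
for y in(-.06,-.03,0,.03,.06,.1,.14):
    f=lambda Q:np.median(Q[(abs(Q[...,0]-.585)<.008)&(abs(Q[...,1]-y)<.008)&(Q[...,2]>.08)&(Q[...,2]<.25)][:,2])
    print(y,f(A).round(4),f(W).round(4),'rise',(f(W)-f(A)).round(4),'expected 20mm*:',((.2755-y)/.36).round(2))
s=bot.get_state();print(np.round(s['ft_force'],2),np.round(s['ee_pos'],4),s['grasp_force'],s['finger_gap'])
E
python3 chk.py
```

```text
Traceback (most recent call last):
  File "chk.py", line 5, in <module>
    print(y,f(A).round(4),f(W).round(4),'rise',(f(W)-f(A)).round(4),'expected 20mm*:',((.2755-y)/.36).round(2))
                                                                                      ^^^^^^^^^^^^^^^^^^^^^
AttributeError: 'float' object has no attribute 'round'
```

```bash
sed -i "s/((.2755-y)\/.36).round(2)/round((.2755-y)\/.36,2)/" chk.py; python3 chk.py
```

```text
-0.06 0.1284 0.1562 rise 0.0278 expected 20mm*: 0.93
-0.03 0.1292 0.1559 rise 0.0267 expected 20mm*: 0.85
0 0.1271 0.1531 rise 0.026 expected 20mm*: 0.77
0.03 0.1252 0.1477 rise 0.0225 expected 20mm*: 0.68
0.06 0.1254 0.1447 rise 0.0193 expected 20mm*: 0.6
0.1 0.1251 0.1413 rise 0.0162 expected 20mm*: 0.49
0.14 0.1253 0.1379 rise 0.0126 expected 20mm*: 0.38
[ 9.43  0.88 -2.26] [ 0.4796 -0.077   0.1558] 30.004596412181854 0.017714188837935223
```

The drawbar is off the ball, about 30 mm up at the coupler and rising in proportion along its length. Continue to 60 mm.

Run:
```python
from h import *
g=np.array([.4796,-.0836,.1255]); ax=np.array([.4796,.2755,.065])
th=np.linspace(.105,.17,5)
plan([ax+Ro.from_rotvec([-t,0,0]).apply(g-ax) for t in th],tilt=-th)
```

```text
at [ 0.4796 -0.077   0.1558] F [ 9.4  0.9 -2.3] gap 0.0177 t 11.55
[0.03, 0.0, -0.18] [0.04, -0.24, -0.01]
[0.06, 0.0, -0.32] [0.04, -0.43, -0.01]
[0.09, 0.0, -0.47] [0.04, -0.61, -0.02]
[0.12, 0.0, -0.61] [0.04, -0.8, -0.02]
[0.16, 0.0, -0.76] [0.04, -0.99, -0.02]
```

Emit:
servo_tool(
  commands=[
    [[0.02,0,-0.1],[0,-0.13,0],1],
    [[0.03,0,-0.2],[0,-0.26,0],1],
    [[0.05,0,-0.3],[0,-0.39,0],1],
    [[0.07,0,-0.4],[0,-0.52,0],1],
    [[0.09,0,-0.5],[0,-0.65,0],1],
    [[0.12,0,-0.6],[0,-0.78,0],1],
    [[0.14,0,-0.7],[0,-0.91,0],1],
    [[0.16,0,-0.76],[0,-0.99,0],1],
    [[0.16,0,-0.76],[0,-0.99,0],1],
    [[0.16,0,-0.76],[0,-0.99,0],1],
  ],
)

```text
time_s: 12.38
ee_pos: [0.4796, -0.0681, 0.1856]
orientation: [2.132, 2.13, -0.178]
ft_force: [9.9, 1.7, -2.6]
finger_gap: 0.018
grasp_force: 30.0
```

Emit:
servo_tool(
  commands=[
    [[0,0,0],[0,0,0],1],
    [[0,0,0],[0,0,0],1],
    [[0,0,0],[0,0,0],1],
    [[0,0,0],[0,0,0],1],
    [[0,0,0],[0,0,0],1],
  ],
)

```text
time_s: 12.8
ee_pos: [0.4796, -0.0681, 0.1854]
orientation: [2.132, 2.13, -0.178]
ft_force: [10.1, 2.1, -3.4]
finger_gap: 0.0182
grasp_force: 30.0
```

```bash
python3 chk.py
python3 - <<'E'
from h import *
im,d=cams.camera("scene"); cv2.imwrite('pics/g.png',im)
W=world("scene",d);m=(d>0)&(W[...,2]>.19)&(abs(W[...,0]-.535)<.02)&(W[...,1]>.08)&(W[...,1]<.17)&(W[...,2]<.29)
k=np.polyfit(W[m][:,2],W[m][:,1],1);print('lever tilt back',k[0],'vs drawbar .17 -> brake',1.571+k[0]-.17)
E
```

```text
-0.06 0.1284 0.185 rise 0.0565 expected 20mm*: 0.93
-0.03 0.1292 0.183 rise 0.0538 expected 20mm*: 0.85
0 0.1271 0.1778 rise 0.0507 expected 20mm*: 0.77
0.03 0.1252 0.1692 rise 0.044 expected 20mm*: 0.68
0.06 0.1254 0.1644 rise 0.039 expected 20mm*: 0.6
0.1 0.1251 0.157 rise 0.0319 expected 20mm*: 0.49
0.14 0.1253 0.1502 rise 0.0249 expected 20mm*: 0.38
[10.75  1.53 -2.92] [ 0.4796 -0.0681  0.1854] 30.00462055206299 0.017838500511674665
lever tilt back 0.10698414992811547 vs drawbar .17 -> brake 1.5079841499281155
```

View pics/g.png

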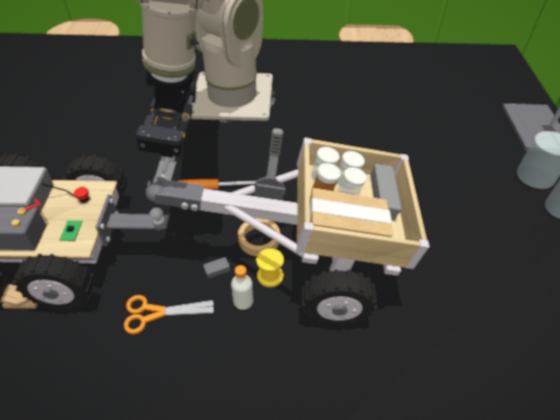

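The coupler is held about 60 mm above the now visible ball (157,215). The lever is at about 1.51 rad to the drawbar, and the loose things are untouched. Handing in.

```bash
python3 -c "
from bench import hand_in
print(hand_in())"
```

```text
the job is handed in; nothing more can be done
None
```

I set the brake to about 1.51 rad, pulled the latch about 22 mm and lifted the coupler off the ball. The job is handed in, with no verdict shown, and the gripper is holding the coupler steadily about 60 mm up; the loose things in the last picture look untouched.

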